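Cover the spice grinder and hold it running

ROBOT

A 7-joint arm with a two-finger parallel gripper is mounted at the origin on a cart in front of the work surface, level with it; the furniture and walls round the work are solid. World frame = base frame: x ahead of the robot, y to its left, z up, the work surface at z = 0. Lengths are in m, angles in rad, forces in N, time in s.
With the tool pointing down it reaches from about 0.35 to 0.9 m from the base axis. Payload 8.1 kg.
Tool frame: the origin (TCP) lies on the front face of the gripper's body, between the roots of the fingers; the fingertips stand 66 mm ahead of it and the grasp point (between the pads) lies 47 mm ahead of it (arm.finger_overhang is the distance from the TCP to the fingertips, in m); z points along the fingers, y is the line along which they close (so a half turn about z gives the same grasp; the last joint's range is limited). The gripper opens to 92 mm and grips with 3 to 60 N. Pads are 19 mm wide; open, the fingers measure 130 mm over their backs; the gripper's body (75 mm by 190 mm) begins 47 mm behind the grasp point.
Start: joints at [1.207, 0.434, 0.025, 1.573, -0.012, 1.134, -0.075], TCP at [0.161, -0.604, 0.292] pointing down, gripper open.
Joint ranges: [-2.62, 2.62], [-0.44, 2.09], [-1.27, 1.32], [0.08, 2.57], [-1.32, 4.46], [0.12, 2], [-2.74, 2.74]. Speed limits (rad/s): [2.22, 2.22, 3.01, 3.01, 3.14, 3.14, 3.14].

INTERFACE

Orientations are given as a rotation vector (axis times angle).
In Python, from cell import readout, cams, workorder, spotter, arm gives the robot as it stands.
- The arm moves only by the shell command python3 -m creep FILE [FORCE], which reads ROWS from the file FILE. ROWS is a JSON list that holds a single list of rows (three levels of brackets), with 1 to 10 rows, each of 5 numbers: dx, dy, dz in shares of the most that a row can go, 1 being 50 mm, then a turn about the tool's z in parts of the range, where 1.0 means 4 rad, then the opening from 0.0 (shut) to 1.0 (fully open); each row shifts and turns the commanded pose from where the row before left it, along the tool's axes as they then stand; what a row does not reach is not made up. A row lasts 1/10 s, in which the tool goes at most 0.05 m and 0.15 rad, less where a joint would pass 70% of its speed; a pose out of reach is approached as far as the arm can. The fingers move at their own pace and stop on an object; FORCE is the grip in N (left out, the last holds). Time passes only in rows, so rows that do not move let the fingers close. It prints the time, the measured TCP pose, the force, the opening and the grip force at its end. Input that does not fit is refused with a message, and nothing moves.
- readout.observe(): the state, without advancing time (a new reading comes with each control period).
- cams.get_image(name): name is "scene" or "side" or "wrist"; returns a dict with "image" (420x560x3 uint8, blue, green, red), "fx", "fy", "cx", "cy" (pixels), "cam_to_world" (4x4, takes a point from camera to world coordinates); the wrist camera has in their place "mount" (4x4, takes a point from camera to tool coordinates, whose origin is the TCP and whose axes are the flange's). Camera axes: x right, y down, z forward; pixel columns grow to the right and rows downward; lengths in m; the calibration is good to about 2 mm. A picture is of the moment at which its call begins: read the wrist's pose just before it. There is no depth.
- workorder.sign_off(): hands the job in; it is judged then, once.
Trained networks look in a picture, given as the dict that the camera call returned (one of the last four; its "shot" number tells which), for a name from the list of things; names that differ only in an ending like _2 or _b are one class to them, and where a whole thing is asked for, a point or a joint stands for the part that bears it (a point fixed in the world has none). Each returns a list of dicts, best first, with "score" (0 to 1); they miss things now and then, are a little off and sometimes report something else, mostly with a low value. They report only what shows in the picture. A call takes as long as a camera call. They do not tell look-alikes from the thing itself.
- spotter.boxes_of(picture, name): "centre" ([x, y, z] in m, in the coordinates of the camera as it stood for that picture, good to about 4 mm: the middle of the surface that is visible of it).
The state is a dict: "clock": time; "joints": joint angles; "dq": joint speeds; "joint_efforts": joint torques, N m; "position": TCP position; "ee_rot": TCP orientation; "force": force on the tool from outside, world axes, zero at the start; "ft_torque": the same for the moment, N m; "width": opening from 0.0 (shut) to 1.0 (fully open); "gripper_force": force on a finger pad.
Only numpy, scipy, OpenCV 4.12 (cv2) and the standard library are available. Lean on these libraries where they do the work, as an engineer would, in place of code of your own. Each camera call takes 0.05 s, during which the arm holds its last target. There are 200 camera calls.

TASK

The spice grinder's washed cover is drying mouth down on one peg of the rack: lift it off, set it on the grinder with its tongue in the notch of the collar, and press it straight down until it clicks over the catches. Then keep pressing it fully home, because the grinder runs only while the cover is held down on its switch; let it run for three seconds and finish like that, still holding the cover down. Leave the tumbler, the spice jar and the spoon where they are.

Things in the scene. Friction and masses are not known exactly. Their poses are not given: they have to be found in the camera images.
- cover: the grinder's cover, standing mouth down over a peg: a round plastic dome closed at the top, 76 mm high, about 85 g. Above 22 mm it is clear, 61 mm across (grasp there), with a grey top; the grey skirt below is 68 mm across and carries the tongue. A bead 3 mm high inside the mouth narrows it to 57 mm. Origin: centre of the mouth (lowest plane), z up; the tongue points to its -x
- cover_tongue (a point): outer foot of the tongue, 42 mm from the cover's axis, level with the mouth. The tongue is a grey bar on the outside of the skirt, 12 mm wide, 26 mm high from the mouth up, 8 mm proud of the skirt; it fits the collar's notch and its underside presses the switch
- grinder: the spice grinder, a round steel and black appliance, fixed by suction feet, 94 mm across, 121 mm high. From its shoulder, 95 mm up, rises the steel neck with the bowl, 54 mm across, 26 mm high, bevelled at the top; round it stands a black collar 20 mm high, inside 73 mm, outside 89 mm across. The cover's skirt goes down between the two. Origin: centre of the foot, z up
- grinder_seat (a point): centre of the shoulder plane, on the grinder's axis, 95 mm above its foot, axes as the grinder's. When the cover is pressed fully home its mouth rests on the shoulder, its origin here, and its x axis agrees with this x axis
- grinder_notch (a point): the notch, a gap 18 mm wide cut right through the collar at the grinder's -x side: this point is at its middle, level with the collar's top. The cover's tongue goes down in it, so the cover must be turned right to about 4 degrees
- grinder_catches (a point): point on the axis level with three sprung round catches that stand 4 mm out of the neck, 12 mm above the shoulder. The cover's bead meets them with its mouth 17 mm above the shoulder; pushing on takes up to 10 to 15 N, most at about 13 mm; below about 9 mm the force drops to nothing, and with the mouth 5 mm above the shoulder the bead is clear below the catches, which now keep the cover on
- grinder_switch (a joint): travel of the sprung grey plunger on the floor of the notch, m: 0 up (off), 0.004 down (cover fully home). The tongue presses it over the last 4 mm; it takes 2 to 4 N and comes up again, lifting the cover, as soon as the cover is let go. The motor runs at more than 0.003
- rack: the drying rack, a wooden board 280 x 110 mm, its top 16 mm above the worktop, fixed, with two wooden pegs 14 mm thick and 46 mm high, 70 mm either side of its middle along its long side (its x axis). The cover stands over one peg, the tumbler over the other. Origin: centre of its underside
- tumbler: a clear glass tumbler, mouth down over the other peg, 81 mm across, 93 mm high; leave it alone. Origin: centre of its closed bottom, now on top
- spice_jar: a spice jar with a red lid and green label, 45 mm across, 106 mm high, on the worktop right of the grinder; leave it alone. Origin: centre of its underside
- spoon: a steel teaspoon, 130 mm long, lying on the worktop farther right; leave it alone. Origin: centre of its underside
- cabinet_corner (a point): lower front left corner of the wall cabinet that hangs above the right half of the worktop; from here it reaches to the right (-y), back (+x) and up, its handle 30 mm in front of the door. Keep the wrist and forearm in front of it or left of it
Mind the look-alikes: they are no part of the job. Leave any pink look-alike of the grinder alone.

How it is judged:
By the outcome, as a careful person would: the job done as asked, in the order asked, and still so for the second after the job is handed in, while the arm keeps its last pose, push and grip.
It also fails if it takes over 51 s, if anything falls off the work surface, if the arm or the gripper's body presses on something with over 40 N, if the wrist force passes 120 N, or if a joint passes its speed limit or range.

## Working session

There is one attempt and no reset: what is moved stays moved. The work goes in short steps, Python scripts to look and compute and a shell command to move; the robot and the scene stay as the last step left them, time stands still between calls to the robot, and variables do not carry over. Pictures are saved under pics/ and viewed, at most 14 in all, crops included, and the job is handed in when it is done.

```bash
mkdir -p pics; ls
python3 - <<'E'
from cell import readout,cams,spotter
import cv2,numpy as np
o=readout.observe();print({k:np.round(o[k],3).tolist() for k in ['clock','position','ee_rot','force','width']})
for n in ['scene','side']:
    p=cams.get_image(n);cv2.imwrite(f'pics/{n}0.png',p['image'])
    T=np.array(p['cam_to_world'])
    for t in ['cover','cover_tongue','grinder','grinder_notch','rack','tumbler','spice_jar','spoon']:
        for d in spotter.boxes_of(p,t):
            c=np.array(d['centre']);w=T@np.r_[c,1]
            print(n,t,round(d['score'],2),np.round(w[:3],3),[round(p['fx']*c[0]/c[2]+p['cx']),round(p['fy']*c[1]/c[2]+p['cy'])])
print(readout.observe()['clock'])
E
```

```text
pics
{'clock': 0.0, 'position': [0.161, -0.603, 0.291], 'ee_rot': [-3.113, -0.408, 0.001], 'force': [0.391, -0.16, -0.395], 'width': 0.997}
scene grinder 0.89 [ 0.273 -0.242  0.096] [324, 300]
scene grinder 0.61 [ 0.309 -0.124  0.095] [292, 276]
scene grinder_notch 0.95 [ 0.27  -0.238  0.098] [323, 300]
scene grinder_notch 0.91 [ 0.307 -0.126  0.096] [293, 277]
scene grinder_notch 0.77 [ 0.464 -0.05   0.098] [293, 235]
scene rack 0.43 [0.365 0.277 0.019] [194, 238]
scene tumbler 0.61 [0.4   0.255 0.115] [202, 213]
scene spice_jar 0.62 [ 0.461 -0.048  0.102] [293, 234]
scene spice_jar 0.57 [ 0.399 -0.231  0.095] [338, 269]
scene spoon 0.56 [ 0.418 -0.363  0.006] [379, 300]
side cover 0.29 [0.529 0.271 0.065] [222, 316]
side cover_tongue 0.59 [0.53  0.272 0.066] [222, 315]
side grinder 0.94 [0.474 0.002 0.079] [272, 270]
side grinder 0.88 [0.366 0.128 0.081] [294, 294]
side grinder 0.85 [ 0.282 -0.203  0.09 ] [344, 248]
side grinder 0.58 [ 0.324 -0.079  0.077] [324, 266]
side grinder_notch 0.89 [ 0.48  -0.001  0.083] [270, 268]
side grinder_notch 0.78 [ 0.28  -0.204  0.092] [345, 248]
side grinder_notch 0.76 [0.365 0.123 0.081] [295, 294]
side grinder_notch 0.71 [ 0.327 -0.079  0.078] [323, 265]
side rack 0.56 [0.473 0.277 0.021] [241, 334]
side rack 0.4 [0.391 0.267 0.074] [271, 321]
side tumbler 0.73 [0.392 0.265 0.071] [271, 321]
side spice_jar 0.62 [ 0.409 -0.201  0.074] [308, 247]
side spice_jar 0.18 [0.393 0.265 0.073] [271, 320]
0.9
```

Run:
```python
import cv2,numpy as np
a=cv2.imread('pics/scene0.png');b=cv2.imread('pics/side0.png')
ca=cv2.resize(a[180:340,150:410],None,fx=3,fy=3,interpolation=2)[:, :780]
cv2.imwrite('pics/c1.png',ca)
cv2.imwrite('pics/c2.png',cv2.resize(b[210:360,190:390],None,fx=4,fy=4,interpolation=2))
```

```text
(no output)
```

View pics/c1.png

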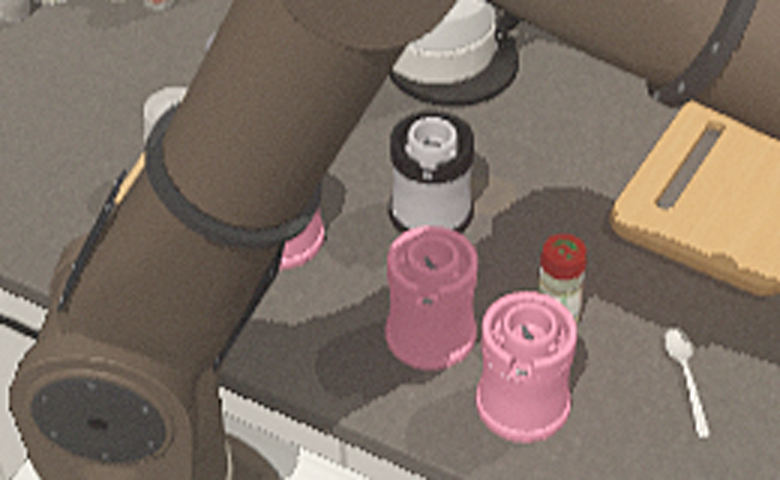

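View pics/c2.png

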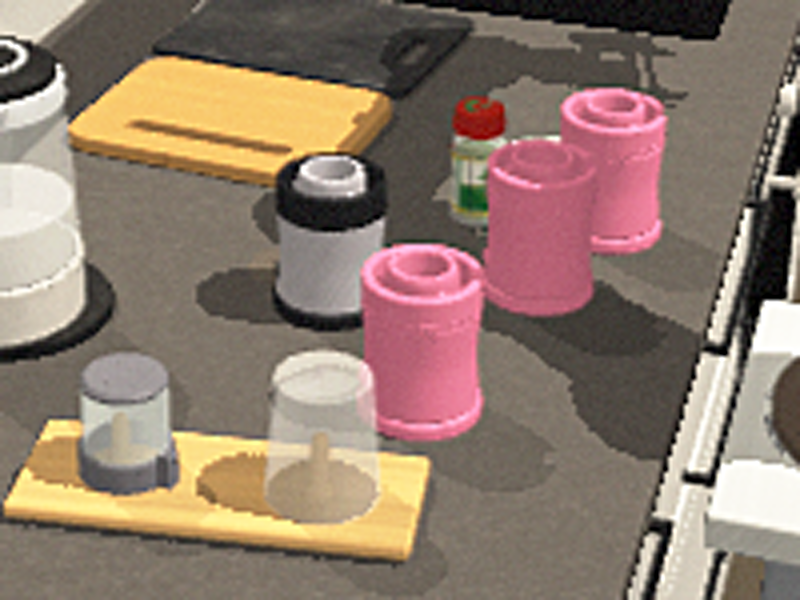

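The real grinder (steel and black) is at scene px (293,235) and side px (272,270). The pink look-alikes are at scene (293,277), (324,300) and behind the arm, and at side (294,294), (323,265), (344,248).

The cover (grey top and skirt, clear wall) is at side px (221,315), with its tongue at about (232,327). The tumbler (all clear, wider) is at side px (271,320) and could be mistaken for the cover.

I choose the grey-topped dome and the black/steel grinder. Next I'll move over the grinder for a wrist view.

```bash
cat > h.py <<'E'
import numpy as np,cv2,sys
from scipy.spatial.transform import Rotation as Ro
from cell import readout,cams,spotter
def tool():
    o=readout.observe();T=np.eye(4);T[:3,:3]=Ro.from_rotvec(o['ee_rot']).as_matrix();T[:3,3]=o['position'];return T,o
def yaw(T): return np.arctan2(T[1,0],T[0,0])
def plan(x,y,z):
    T,o=tool();d=T[:3,:3].T@(np.array([x,y,z])-T[:3,3]);print('t',round(o['clock'],2),'pos',T[:3,3].round(4),'yaw',round(yaw(T),4),'tool d',d.round(4),'q',np.round(o['joints'],2),'F',np.round(o['force'],1),'w',round(o['width'],3));return d
def wrist(name):
    T,_=tool();p=cams.get_image('wrist');p['T']=T@np.array(p['mount']);cv2.imwrite(f'pics/{name}.png',p['image']);return p
def find(p,names):
    for t in names:
        for d in spotter.boxes_of(p,t):
            c=np.array(d['centre']);w=p['T']@np.r_[c,1]
            print(t,round(d['score'],2),w[:3].round(4),[round(p['fx']*c[0]/c[2]+p['cx']),round(p['fy']*c[1]/c[2]+p['cy'])])
def px2w(p,u,v,z):
    r=p['T'][:3,:3]@np.array([(u-p['cx'])/p['fx'],(v-p['cy'])/p['fy'],1]);o=p['T'][:3,3];return o+r*(z-o[2])/r[2]
def w2px(p,w):
    c=np.linalg.inv(p['T'])@np.r_[w,1];return np.array([p['fx']*c[0]/c[2]+p['cx'],p['fy']*c[1]/c[2]+p['cy']])
E
python3 - <<'E'
from h import *
plan(0.44,-0.05,0.32)
p=cams.get_image('wrist');print(np.round(p['mount'],3),p['fx'],p['cx'],p['cy'])
p=cams.get_image('scene');print(np.round(p['cam_to_world'],2)[:,3])
E
```

```text
t 0.9 pos [ 0.1611 -0.6039  0.2922] yaw 0.2607 tool d [ 0.4122 -0.4633 -0.0278] q [ 1.21  0.43  0.02  1.57 -0.01  1.13 -0.08] F [ 0.4  0.8 -0.9] w 1.003
[[-0.001 -0.954 -0.301  0.082]
 [ 1.    -0.001  0.    -0.   ]
 [-0.    -0.301  0.954 -0.092]
 [ 0.     0.     0.     1.   ]] 365.0794286801095 282.74627829883195 208.73948039272463
[-0.6  -0.56  1.25  1.  ]
```

The manual's scale: shifts go in shares of 50 mm and turns go in shares of 4 rad. Converting my numbers, -0.033 m is -0.66, -0.003 m is -0.06.

```bash
echo '[[[0.6, -0.66, -0.06, 0, 1], [0.6, -0.66, -0.06, 0, 1], [0.6, -0.66, -0.06, 0, 1], [0.6, -0.66, -0.06, 0, 1], [0.6, -0.66, -0.06, 0, 1], [0.6, -0.66, -0.06, 0, 1], [0.6, -0.66, -0.06, 0, 1], [0.6, -0.66, -0.06, 0, 1], [0.6, -0.66, -0.06, 0, 1], [0.6, -0.66, -0.06, 0, 1]]]' > path.dat && python3 -m creep path.dat
echo '[[[0.6, -0.66, 0, 0, 1], [0.6, -0.66, 0, 0, 1], [0.6, -0.66, 0, 0, 1], [0.4, -0.6, 0, 0, 1], [0, 0, 0, 0, 1], [0, 0, 0, 0, 1]]]' > path.dat && python3 -m creep path.dat
python3 - <<'E'
from h import *
plan(0.44,-0.05,0.32);p=wrist('w1');print(p['T'].round(3));find(p,['grinder','grinder_notch','grinder_switch','spice_jar'])
E
```

```text
clock: 2.0
position: [0.3665, -0.206, 0.3227]
ee_rot: [3.114, 0.408, 0.001]
force: [0.7, 0.2, -0.6]
width: 0.998
gripper_force: 0.0
clock: 2.6
position: [0.439, -0.0542, 0.3222]
ee_rot: [3.114, 0.412, -0.0]
force: [0.0, -0.7, -0.3]
width: 1.003
gripper_force: 0.0
t 2.6 pos [ 0.439  -0.0542  0.3222] yaw 0.2629 tool d [ 0.002  -0.0038  0.0022] q [ 0.38  0.14 -0.42  1.92  0.06  1.09 -1.38] F [ 0.  -0.7 -0.3] w 1.003
[[ 0.259 -0.921 -0.291  0.518]
 [-0.966 -0.247 -0.079 -0.032]
 [ 0.001  0.301 -0.954  0.414]
 [ 0.     0.     0.     1.   ]]
grinder 0.94 [ 0.3556 -0.1015  0.0949] [308, 281]
grinder 0.87 [ 0.3027 -0.2025  0.1037] [389, 353]
grinder 0.7 [ 0.4878 -0.0371  0.1105] [278, 133]
grinder_notch 0.9 [ 0.3574 -0.1022  0.0955] [309, 280]
grinder_notch 0.87 [ 0.4871 -0.0303  0.1056] [270, 131]
grinder_notch 0.74 [0.386  0.0892 0.107 ] [111, 208]
grinder_notch 0.68 [ 0.3096 -0.2015  0.1014] [390, 346]
grinder_switch 0.44 [0.3367 0.0802 0.0959] [119, 255]
spice_jar 0.24 [0.4623 0.211  0.0173] [40, 84]
```

View pics/w1.png

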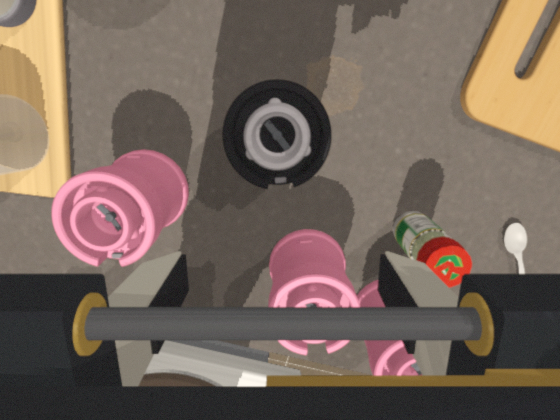

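The steel/black grinder is at (277,135) with its notch at (280,182); there are pink copies at (110,215) and (315,300). The rack is on the left with the tumbler at (10,135). Next I'll move over the cover.

In the tool's units: -0.039 m is -0.78, 0.018 m is 0.36.

```bash
echo '[[[0.36, -0.78, 0, 0, 1], [0.36, -0.78, 0, 0, 1], [0.36, -0.78, 0, 0, 1], [0.36, -0.78, 0, 0, 1], [0.36, -0.78, 0, 0, 1], [0.36, -0.78, 0, 0, 1], [0.36, -0.78, 0, 0, 1], [0, 0, 0, 0, 1], [0, 0, 0, 0, 1]]]' > path.dat && python3 -m creep path.dat
python3 - <<'E'
from h import *
plan(0.49,0.24,0.33);p=wrist('w2');np.save('w2T.npy',p['T']);find(p,['cover','cover_tongue','tumbler','rack'])
a=cv2.imread('pics/w1.png')[70:200,210:345]
b=p['image']
cv2.imwrite('pics/c3.png',cv2.resize(a,None,fx=4.4,fy=4.4,interpolation=cv2.INTER_CUBIC))
E
```

```text
clock: 3.75
position: [0.4903, 0.2417, 0.3218]
ee_rot: [3.115, 0.41, -0.001]
force: [-0.9, -0.5, -0.4]
width: 0.999
gripper_force: 0.0
t 3.75 pos [0.4903 0.2417 0.3218] yaw 0.2618 tool d [-0.0008  0.0016 -0.0082] q [-0.12  0.34 -0.57  1.69  0.2   1.17 -2.06] F [-0.9 -0.5 -0.4] w 0.999
cover 0.91 [0.5458 0.257  0.0958] [283, 124]
cover_tongue 0.89 [0.5402 0.26   0.0935] [278, 129]
tumbler 0.79 [0.4225 0.2442 0.1063] [262, 260]
rack 0.75 [0.5076 0.2588 0.0171] [272, 152]
```

View pics/w2.png

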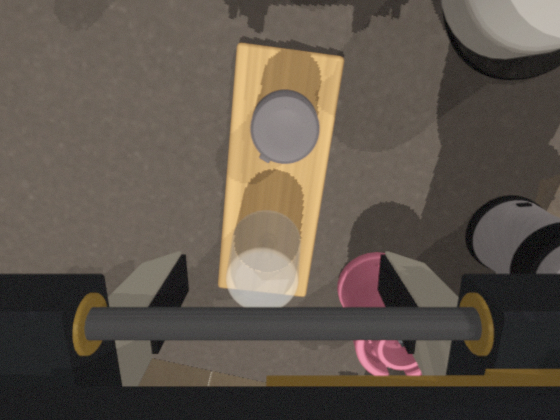

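View pics/c3.png

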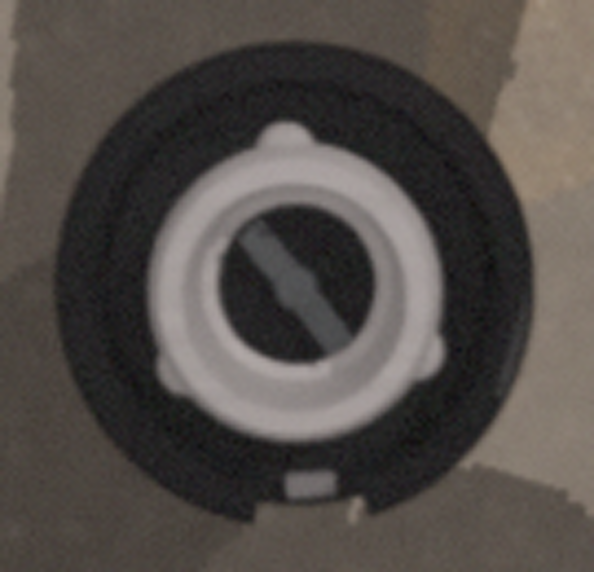

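Grinder: the collar circle is centred at about image (276.8,133.9), with the notch mouth at (280.5,186). In w2 the cover's grey top is at (285,127) with its tongue at (266,157), and the tumbler is at (265,270). I'll take one close crop of the cover and compute the geometry.

Run:
```python
from h import *
p=cams.get_image('wrist');T,_=tool();p['T']=T@np.array(p['mount'])
im=p['image'];cv2.imwrite('pics/c4.png',cv2.resize(im[80:175,235:335],None,fx=6,fy=6,interpolation=cv2.INTER_CUBIC))
t=px2w(p,285,127,.092);print('cover top',t, 'tongue',px2w(p,266,157,.042))
# grinder: w1 pose
q=dict(p);T1=np.eye(4);T1[:3,:3]=Ro.from_rotvec([3.114,.412,0]).as_matrix();T1[:3,3]=[.439,-.0542,.3222];q['T']=T1@np.array(p['mount'])
f=lambda u,v:(210+u/4.4-.4,70+v/4.4-.4)
c=px2w(q,*f(294,281),.115);n=px2w(q,*f(310,512),.115);print('collar',c,'notch',n,np.linalg.norm(n-c),np.arctan2(*(c-n)[[1,0]]))
k=[px2w(q,*f(*a),.107) for a in [(287,130),(175,372),(432,352)]];print('catches',np.mean(k,0),[np.linalg.norm(a-np.mean(k,0)).round(4) for a in k]); d=k[1]-k[2];print('yaw from chord',np.arctan2(-d[0],d[1]),'neck',px2w(q,*f(295.5,290),.119))
for z,r in[(.115,.0445),(.121,.025),(.115,.0365)]:
  P=np.array([w2px(q,[c[0]+r*np.cos(a),c[1]+r*np.sin(a),z]) for a in np.linspace(0,6.28,60)]);P=(P-[210,70]+.4)*4.4;print(P.min(0),P.max(0))
```

```text
cover top [0.54391284 0.25254533 0.092     ] tongue [0.50583077 0.26220414 0.042     ]
collar [ 0.48733011 -0.03560174  0.115     ] notch [ 0.44596619 -0.04964051  0.115     ] 0.043681353447126973 0.327197502093063
catches [ 0.48564614 -0.0366946   0.107     ] [np.float64(0.0284), np.float64(0.0286), np.float64(0.0283)]
yaw from chord 0.33962617852004384 neck [ 0.48626027 -0.03622869  0.119     ]
[51.21816811 23.2717025 ] [536.67570347 516.62055066]
[154.45517746 139.85457979] [432.44390324 421.93772065]
[94.90720473 71.39633856] [493.00742571 475.78402441]
```

View pics/c4.png

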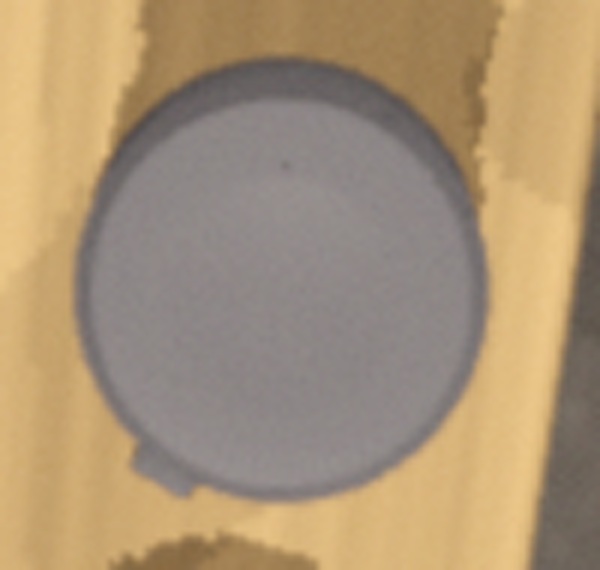

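The crop shows the cover's grey top with the tongue at the lower left, corners at crop (130,465) and (188,495), which is full image (257,157) and (266,162). I'll fit the poses.

Run:
```python
from h import *
from scipy.optimize import least_squares as L
T,o=tool();m=np.array(cams.get_image('wrist')['mount']);p=dict(fx=365.08,fy=365.08,cx=282.746,cy=208.739,T=T@m)
def ext(p,x,y,z,r,off,s):
  P=np.array([w2px(p,[x+r*np.cos(a),y+r*np.sin(a),z]) for a in np.linspace(0,2*np.pi,181)]);P=(P-off+.4)*s
  return np.r_[P.min(0),P.max(0)]
def res(v):
  x,y,a=v;off=np.array([235,80])
  e1=ext(p,x,y,.092,.0305,off,6)-[90,97,475,488]
  e2=(ext(p,x,y,.038,.034,off,6)-[75,57,488,0])[:3]
  d=np.array([-np.cos(a),-np.sin(a)]);n=np.array([-d[1],d[0]])
  c=[(w2px(p,np.r_[np.array([x,y])+.042*d+s*.006*n,.042])-off+.4)*6 for s in(1,-1)]
  mid=np.mean(c,0)-[159,480]
  sl=c[0]-c[1]
  return np.r_[e1,e2,mid, abs(sl)-[58,30]]
s=L(res,[.544,.2525,-.25]);print('cover',s.x,res(s.x).round(1))
T1=np.eye(4);T1[:3,:3]=Ro.from_rotvec([3.114,.412,0]).as_matrix();T1[:3,3]=[.439,-.0542,.3222];q=dict(p);q['T']=T1@m
g=lambda v:np.r_[ext(q,*v,.115,.0445,np.array([210,70]),4.4)-[55,42,532,519]]
s=L(g,[.486,-.036]);print('grinder',s.x,g(s.x).round(1))
print(tool()[1]['clock'],m.round(4))
```

```text
cover [ 0.54122668  0.25483903 -0.28204751] [-18.9 -19.9  18.4  19.7   5.4  -1.4  -2.7  -2.2   5.8   2.8   5.8]
grinder [ 0.48530277 -0.03605887] [-3.8 -6.4  3.8  8.1]
4.1 [[-9.000e-04 -9.536e-01 -3.010e-01  8.230e-02]
 [ 1.000e+00 -1.000e-03  2.000e-04 -5.000e-04]
 [-5.000e-04 -3.010e-01  9.536e-01 -9.220e-02]
 [ 0.000e+00  0.000e+00  0.000e+00  1.000e+00]]
```

In the tool's units: 0.15 rad / 4 = 0.0375.

```bash
echo '[[[0, 0, 0, 0.0375, 1], [0, 0, 0, 0.0375, 1]]]' > path.dat && python3 -m creep path.dat >/dev/null
python3 - <<'E'
from h import *
plan(.5412,.2548,.25)
E
```

```text
t 4.3 pos [0.4905 0.2409 0.3223] yaw -0.0462 tool d [ 0.05   -0.0163  0.0723] q [-0.17  0.33 -0.51  1.69  0.18  1.16 -2.34] F [0.7 0.2 1. ] w 0.997
```

In the tool's units: 0.025 m is 0.5, -0.008 m is -0.16, -0.15 rad / 4 = -0.0375.

```bash
echo '[[[0.5, -0.16, 0, 0, 1], [0.5, -0.16, 0, 0, 1], [0, 0, 0.1, -0.0375, 1], [0, 0, 0.1, -0.0375, 1], [0, 0, 0.1, -0.0375, 1], [0, 0, 0.1, -0.0375, 1], [0, 0, 0.1, -0.0375, 1], [0, 0, 0.1, -0.0375, 1], [0, 0, 0.1, -0.0375, 1], [0, 0, 0.1, -0.0375, 1]]]' > path.dat && python3 -m creep path.dat >/dev/null
echo '[[[0, 0, 0.1, -0.0375, 1], [0, 0, 0.1, -0.0375, 1], [0, 0, 0, -0.0375, 1], [0, 0, 0, -0.0375, 1], [0, 0, 0, -0.0375, 1], [0, 0, 0, -0.0375, 1], [0, 0, 0, -0.0375, 1], [0, 0, 0, -0.0375, 1], [0, 0, 0, -0.0375, 1], [0, 0, 0, -0.0375, 1]]]' > path.dat && python3 -m creep path.dat >/dev/null
echo '[[[0, 0, 0, -0.0375, 1], [0, 0, 0, -0.014, 1], [0, 0, 0, 0, 1]]]' > path.dat && python3 -m creep path.dat
python3 - <<'E'
from h import *
plan(.5412,.2548,.113)
p=wrist('w3');find(p,['cover','cover_tongue','tumbler'])
cv2.imwrite('pics/c5.png',cv2.resize(p['image'][150:420,140:440],None,fx=2.2,fy=2.2,interpolation=cv2.INTER_CUBIC))
E
```

```text
clock: 6.6
position: [0.5412, 0.2549, 0.272]
ee_rot: [-0.431, -3.112, 0.0]
force: [0.6, 0.6, -0.4]
width: 1.0
gripper_force: 0.0
t 6.6 pos [0.5412 0.2549 0.272 ] yaw 2.8665 tool d [-1.00e-04 -0.00e+00  1.59e-01] q [ 0.18  0.68 -1.15  1.61  0.64  1.29  0.21] F [ 0.6  0.6 -0.4] w 1.0
cover 0.72 [0.5371 0.2574 0.0913] [284, 198]
cover_tongue 0.96 [0.5282 0.2572 0.0927] [281, 187]
tumbler 0.65 [0.417  0.2434 0.1039] [213, 38]
```

View pics/c5.png

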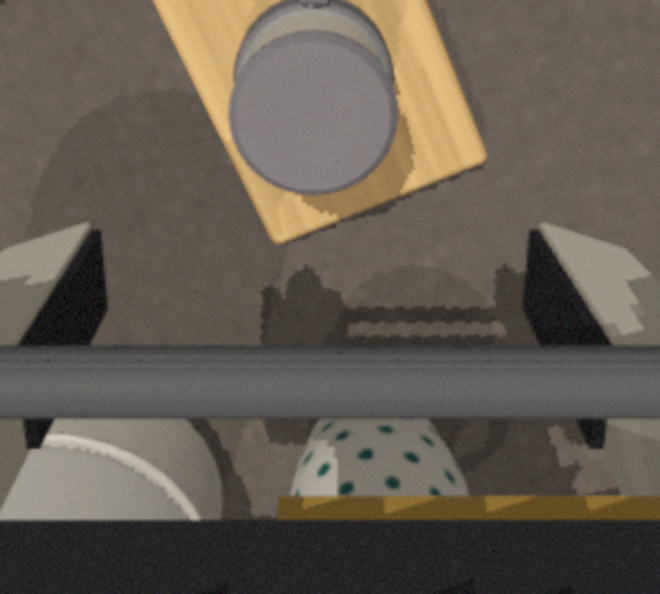

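The cover is centred between the fingers at image (282,198) with its tongue straight up at (283,151), so the yaw estimate holds. I'll descend and grip.

In the tool's units: 0.04 m is 0.8, 0.025 m is 0.5.

```bash
echo '[[[0, 0, 0.8, 0, 1], [0, 0, 0.8, 0, 1], [0, 0, 0.8, 0, 1], [0, 0, 0.5, 0, 1], [0, 0, 0.24, 0, 1], [0, 0, 0, 0, 1], [0, 0, 0, 0, 0.55], [0, 0, 0, 0, 0.5], [0, 0, 0, 0, 0.5]]]' > path.dat && python3 -m creep path.dat 30
python3 - <<'E'
from h import *
plan(.5412,.2548,.113)
E
```

```text
clock: 7.7
position: [0.5415, 0.256, 0.1166]
ee_rot: [0.431, 3.11, 0.002]
force: [0.4, -1.2, 0.5]
width: 0.784
gripper_force: 0.0
t 7.7 pos [0.5415 0.256  0.1166] yaw 2.8664 tool d [-0.     -0.0012  0.0036] q [ 0.11  0.83 -1.02  1.76  0.82  1.04  0.07] F [ 0.4 -1.2  0.5] w 0.784
```

In the tool's units: 0.003 m is 0.06, -0.001 m is -0.02.

```bash
echo '[[[0, -0.02, 0.06, 0, 0.5], [0, 0, 0, 0, 0.5], [0, 0, 0, 0, 0.4], [0, 0, 0, 0, 0.4], [0, 0, 0, 0, 0.4]]]' > path.dat && python3 -m creep path.dat 40
python3 - <<'E'
from h import *
plan(.5412,.2548,.113)
E
```

```text
clock: 8.2
position: [0.5409, 0.2545, 0.1124]
ee_rot: [0.431, 3.111, -0.0]
force: [0.6, -2.2, 3.1]
width: 0.664
gripper_force: 40.0
t 8.2 pos [0.5409 0.2545 0.1124] yaw 2.8665 tool d [-0.0002  0.0004 -0.0006] q [ 0.11  0.83 -1.02  1.76  0.82  1.03  0.07] F [ 0.6 -2.2  3.1] w 0.664
```

In the tool's units: -0.04 m is -0.8, -0.035 m is -0.7.

```bash
echo '[[[0, 0, -0.2, 0, 0.4], [0, 0, -0.6, 0, 0.4], [0, 0, -0.7, 0, 0.4], [0, 0, -0.8, 0, 0.4], [0, 0, -0.8, 0, 0.4], [0, 0, -0.5, 0, 0.4], [0, 0, 0, 0, 0.4]]]' > path.dat && python3 -m creep path.dat
python3 - <<'E'
from h import *
plan(.4855,-.0363,.26)
p=wrist('w4')
cv2.imwrite('pics/c6.png',cv2.resize(p['image'][170:370,170:395],None,fx=3,fy=3,interpolation=cv2.INTER_CUBIC))
E
```

```text
clock: 8.9
position: [0.5409, 0.2563, 0.2966]
ee_rot: [0.429, 3.108, 0.006]
force: [-0.5, -0.3, -0.8]
width: 0.659
gripper_force: 40.0
t 8.9 pos [0.5409 0.2563 0.2966] yaw 2.8674 tool d [-0.0258 -0.2968  0.0353] q [ 0.18  0.65 -1.16  1.58  0.61  1.32  0.24] F [-0.5 -0.3 -0.8] w 0.659
```

View pics/c6.png

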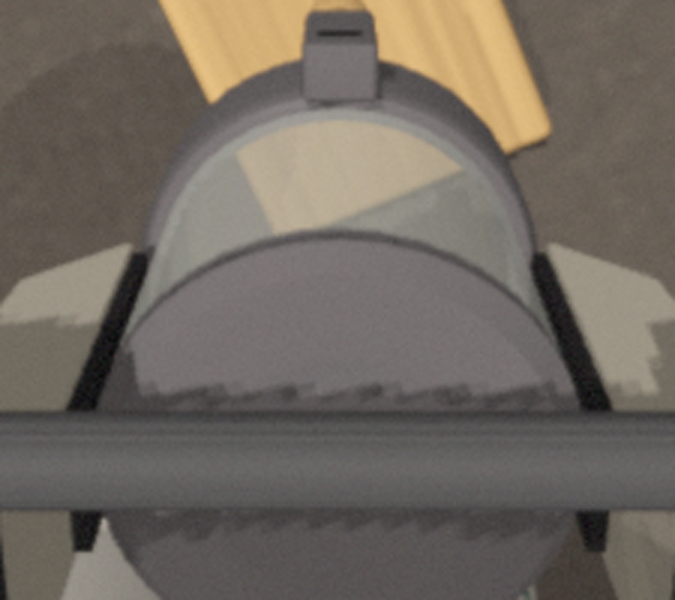

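The tongue is centred between the fingers at crop x≈341 (image u≈283.4) and the skirt middle is at the same column. So the tongue lies along tool +x within about 0.5°. I'll carry it over the grinder and turn.

In the tool's units: -0.037 m is -0.74, -0.004 m is -0.08, -0.15 rad / 4 = -0.0375.

```bash
echo '[[[-0.06, -0.74, 0, 0, 0.4], [-0.06, -0.74, 0, 0, 0.4], [-0.06, -0.74, 0, 0, 0.4], [-0.06, -0.74, 0, 0, 0.4], [-0.06, -0.74, 0, 0, 0.4], [-0.06, -0.74, 0, 0, 0.4], [-0.06, -0.74, 0, 0, 0.4], [-0.08, -0.74, 0, 0, 0.4], [0, 0, 0, -0.0375, 0.4], [0, 0, 0, -0.0375, 0.4]]]' > path.dat && python3 -m creep path.dat >/dev/null
echo '[[[0, 0, 0, -0.0375, 0.4], [0, 0, 0, -0.0385, 0.4], [0, 0, 0.4, 0, 0.4], [0, 0, 0, 0, 0.4], [0, 0, 0, 0, 0.4]]]' > path.dat && python3 -m creep path.dat
python3 - <<'E'
from h import *
plan(.4855,-.0363,.235)
p=wrist('w5')
cv2.imwrite('pics/c7.png',cv2.resize(p['image'][130:330,170:395],None,fx=3,fy=3,interpolation=cv2.INTER_CUBIC))
o=np.linalg.inv(np.array(p['mount']))
def pr(w):
  c=o@np.r_[w,1];return ((np.array([p['fx']*c[0]/c[2]+p['cx']-170,p['fy']*c[1]/c[2]+p['cy']-130])+.4)*3).round(0)
for z in(.0704,.0964): print('tongue outer',z,pr([.042,-.006,z]),pr([.042,.006,z]),pr([.034,.006,z]))
def g(x,y,z,a=.33):
  w=[.4855+np.cos(a)*x-np.sin(a)*y,-.0363+np.sin(a)*x+np.cos(a)*y,z]
  return (np.array(w2px(p,w)-[170,130]+.4)*3).round(0)
for x,z in((-.0445,.115),(-.0365,.115),(-.0445,.095)): print('notch',x,z,g(x,.009,z),g(x,-.009,z))
E
```

```text
clock: 10.45
position: [0.4836, -0.0371, 0.2716]
ee_rot: [0.508, -3.098, -0.001]
force: [0.9, 0.7, -0.4]
width: 0.657
gripper_force: 40.0
t 10.45 pos [ 0.4836 -0.0371  0.2716] yaw -2.8167 tool d [-0.0021  0.0001  0.0366] q [ 0.86  0.5  -1.22  1.87  0.52  1.15  1.34] F [ 0.9  0.7 -0.4] w 0.657
tongue outer 0.0704 [298. 162.] [377. 162.] [376. 212.]
tongue outer 0.0964 [303. 127.] [372. 127.] [372. 171.]
notch -0.0445 0.115 [377.  72.] [298.  72.]
notch -0.0365 0.115 [377. 107.] [298. 107.]
notch -0.0445 0.095 [374.  59.] [300.  60.]
```

View pics/c7.png

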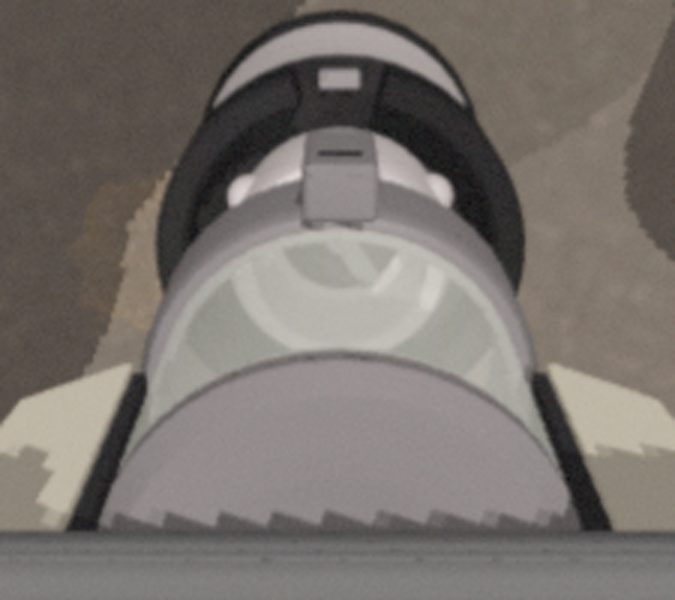

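The tongue, notch and switch all sit on crop column ≈340, so sideways position and yaw agree. I'll check the offset along tool x using the catches and collar.

Run:
```python
from h import *
p=wrist('w6');i=np.linalg.inv(np.array(p['mount']))
def g(x,y,z,dx=0,a=.33):
  x+=dx
  w=[.4855+np.cos(a)*x-np.sin(a)*y,-.0363+np.sin(a)*x+np.cos(a)*y,z]
  return (np.array(w2px(p,w)-[170,130]+.4)*3)
for dx in(0,-.001,-.002):
  P=np.array([g(.0445*np.cos(t),.0445*np.sin(t),.115,dx) for t in np.linspace(0,6.28,181)])
  F=np.array([g(.047*np.cos(t),.047*np.sin(t),0.09,dx) for t in np.linspace(0,6.28,181)])
  print(dx,'catch',g(-.0145,.0251,.107,dx).round(),'collar L/R',P.min(0).round(),P.max(0).round(),'row at max',P[P[:,0].argmax()].round(),'switch r.0405',g(-.0405,0,.099,dx).round())
def pr(w):
  c=i@np.r_[w,1];return (np.array([p['fx']*c[0]/c[2]+p['cx']-170,p['fy']*c[1]/c[2]+p['cy']-130])+.4)*3
for d in(0,-.001,-.002):
  P=np.array([pr([d+.0305*np.cos(t),.0305*np.sin(t),.0204]) for t in np.linspace(0,6.28,181)])
  S=np.array([pr([d+.034*np.cos(t),.034*np.sin(t),.0744]) for t in np.linspace(0,6.28,181)])
  print(d,'top far row',P.min(0).round(),'skirt top row',S.min(0).round(),'tongue',pr([.042+d,0,.0964]).round(),pr([.042+d,0,.0704]).round())
```

```text
0 catch [442. 187.] collar L/R [153.  69.] [524. 422.] row at max [524. 247.] switch r.0405 [338.  75.]
-0.001 catch [442. 183.] collar L/R [153.  64.] [524. 418.] row at max [524. 243.] switch r.0405 [338.  71.]
-0.002 catch [442. 179.] collar L/R [152.  60.] [525. 415.] row at max [525. 239.] switch r.0405 [338.  67.]
0 top far row [ 83. 367.] skirt top row [134. 205.] tongue [338. 127.] [337. 162.]
-0.001 top far row [ 83. 375.] skirt top row [135. 211.] tongue [338. 133.] [337. 168.]
-0.002 top far row [ 84. 383.] skirt top row [135. 217.] tongue [338. 138.] [337. 175.]
```

The offsets are common-mode (about 0.5 mm for both cover and grinder), so the planned alignment is right. I'll correct x by −2 mm and descend to just above the catches.

In the tool's units: 0.02 m is 0.4, 0.005 m is 0.1.

```bash
echo '[[[-0.04, 0, 0.4, 0, 0.4], [0, 0, 0.4, 0, 0.4], [0, 0, 0.16, 0, 0.4], [0, 0, 0.1, 0, 0.4], [0, 0, 0.08, 0, 0.4], [0, 0, 0, 0, 0.4], [0, 0, 0, 0, 0.4]]]' > path.dat && python3 -m creep path.dat 50
python3 - <<'E'
from h import *
plan(.4855,-.0363,.2114);p=wrist('w7')
cv2.imwrite('pics/c8.png',cv2.resize(p['image'][130:330,170:395],None,fx=3,fy=3,interpolation=cv2.INTER_CUBIC))
E
```

```text
clock: 11.25
position: [0.4865, -0.0364, 0.2157]
ee_rot: [-0.508, 3.1, -0.0]
force: [-0.9, 0.4, -0.7]
width: 0.659
gripper_force: 50.0
t 11.25 pos [ 0.4865 -0.0364  0.2157] yaw -2.8166 tool d [0.0009 0.0004 0.0043] q [ 0.8   0.56 -1.16  1.93  0.6   1.04  1.27] F [-0.9  0.4 -0.7] w 0.659
```

View pics/c8.png

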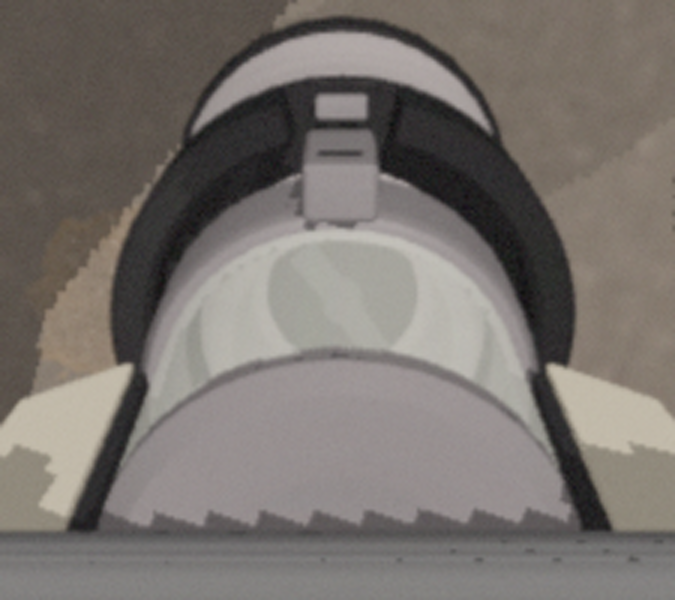

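The tongue (crop column 340) sits in front of the notch, which spans about columns 293 to 390, and the switch is at 341, so it is aligned. I'll go down to the catches.

In the tool's units: 0.003 m is 0.06, 0.001 m is 0.02.

```bash
echo '[[[0.02, 0, 0.04, 0, 0.4], [0, 0, 0.06, 0, 0.4], [0, 0, 0.06, 0, 0.4], [0, 0, 0, 0, 0.4]]]' > path.dat && python3 -m creep path.dat 60
python3 - <<'E'
from h import *
plan(.4855,-.0363,.1914)
E
```

```text
clock: 11.7
position: [0.485, -0.0366, 0.2068]
ee_rot: [0.509, -3.099, -0.001]
force: [-1.4, 0.8, -0.6]
width: 0.658
gripper_force: 60.0
t 11.7 pos [ 0.485  -0.0366  0.2068] yaw -2.8163 tool d [-0.0006  0.0002  0.0154] q [ 0.79  0.57 -1.15  1.95  0.61  1.03  1.26] F [-1.4  0.8 -0.6] w 0.658
```

In the tool's units: 0.002 m is 0.04.

```bash
echo '[[[0, 0, 0.04, 0, 0.4], [0, 0, 0.04, 0, 0.4], [0, 0, 0, 0, 0.4]]]' > path.dat && python3 -m creep path.dat; echo '[[[0, 0, 0.04, 0, 0.4], [0, 0, 0.04, 0, 0.4], [0, 0, 0, 0, 0.4]]]' > path.dat && python3 -m creep path.dat;echo '[[[0, 0, 0.04, 0, 0.4], [0, 0, 0.04, 0, 0.4], [0, 0, 0, 0, 0.4]]]' > path.dat && python3 -m creep path.dat
```

```text
clock: 12.0
position: [0.4854, -0.0365, 0.2034]
ee_rot: [-0.509, 3.1, -0.0]
force: [-1.7, -0.3, 0.4]
width: 0.657
gripper_force: 60.0
clock: 12.3
position: [0.4849, -0.0368, 0.1984]
ee_rot: [0.509, -3.099, -0.001]
force: [0.7, 2.2, -10.7]
width: 0.659
gripper_force: 60.0
clock: 12.6
position: [0.4855, -0.0369, 0.1952]
ee_rot: [-0.508, 3.1, -0.0]
force: [-1.3, -0.1, 1.4]
width: 0.656
gripper_force: 60.0
```

In the tool's units: 0.001 m is 0.02.

```bash
echo '[[[0, 0, 0.02, 0, 0.4], [0, 0, 0.02, 0, 0.4]]]' > path.dat && python3 -m creep path.dat | sed -n '1,2p;4p'; echo '[[[0, 0, 0.02, 0, 0.4], [0, 0, 0.02, 0, 0.4]]]' > path.dat && python3 -m creep path.dat| sed -n '1,2p;4p'
python3 - <<'E'
from h import *
p=wrist('w8')
a=cv2.resize(p['image'][130:330,170:395],None,fx=2.5,fy=2.5,interpolation=cv2.INTER_CUBIC)
cv2.imwrite('pics/c9.png',a)
plan(0,0,0)
s=cams.get_image('side');cv2.imwrite('pics/side1.png',s['image'])
E
```

```text
clock: 12.8
position: [0.4855, -0.0368, 0.1934]
force: [-0.2, -0.0, 1.5]
clock: 13.0
position: [0.4855, -0.0368, 0.1913]
force: [-2.5, -0.3, 9.1]
t 13.05 pos [ 0.4855 -0.0368  0.1913] yaw -2.8165 tool d [0.4484 0.19   0.1911] q [ 0.77  0.59 -1.13  1.96  0.64  1.    1.24] F [-1.8 -0.3  6. ] w 0.659
```

View pics/c9.png

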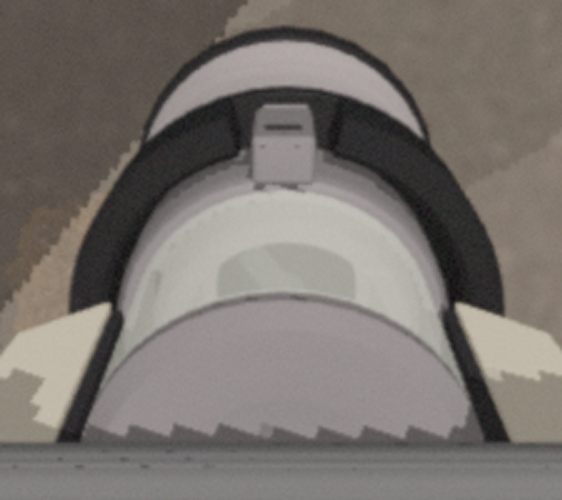

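The tongue is down in the notch (crop column 283) and the TCP is at the height that means fully home. I'll press a little more to confirm the hard stop.

In the tool's units: 0.001 m is 0.02.

```bash
echo '[[[0, 0, 0.02, 0, 0.4], [0, 0, 0, 0, 0.4]]]' > path.dat && python3 -m creep path.dat | sed -n '1,2p;4p'; echo '[[[0, 0, 0.02, 0, 0.4], [0, 0, 0, 0, 0.4]]]' > path.dat && python3 -m creep path.dat| sed -n '1,2p;4p'; echo '[[[0, 0, 0, 0, 0.4], [0, 0, 0, 0, 0.4]]]' > path.dat && python3 -m creep path.dat| sed -n '1,2p;4p'
```

```text
clock: 13.3
position: [0.4856, -0.0367, 0.1911]
force: [-4.0, -1.6, 15.6]
clock: 13.5
position: [0.4857, -0.0366, 0.191]
force: [-8.3, -2.2, 28.0]
clock: 13.7
position: [0.4857, -0.0366, 0.191]
force: [-7.9, -3.2, 27.0]
```

It's at the hard stop: the TCP holds at 0.191 (mouth on the shoulder) while the force rises to 27 N. I'll hold it there for more than three seconds.

```bash
R='grep -A3 clock'; for i in 1 2 3 4; do echo '[[[0, 0, 0, 0, 0.4], [0, 0, 0, 0, 0.4], [0, 0, 0, 0, 0.4], [0, 0, 0, 0, 0.4], [0, 0, 0, 0, 0.4], [0, 0, 0, 0, 0.4], [0, 0, 0, 0, 0.4], [0, 0, 0, 0, 0.4], [0, 0, 0, 0, 0.4], [0, 0, 0, 0, 0.4]]]' > path.dat && python3 -m creep path.dat | sed -n '1,2p;4p'; done
python3 - <<'E'
from h import *
p=wrist('w9');s=cams.get_image('side')['image']
a=cv2.resize(p['image'][130:330,170:395],None,fx=2,fy=2);b=cv2.resize(s[190:350,200:360],(400,400));cv2.imwrite('pics/c10.png',np.hstack([a,b[:400,:350]]))
E
```

```text
clock: 14.7
position: [0.4857, -0.0366, 0.191]
force: [-8.1, -2.4, 27.0]
clock: 15.7
position: [0.4857, -0.0366, 0.191]
force: [-8.1, -2.6, 25.7]
clock: 16.7
position: [0.4857, -0.0366, 0.191]
force: [-7.6, -3.2, 27.2]
clock: 17.7
position: [0.4857, -0.0366, 0.191]
force: [-7.7, -2.7, 26.6]
```

View pics/c10.png

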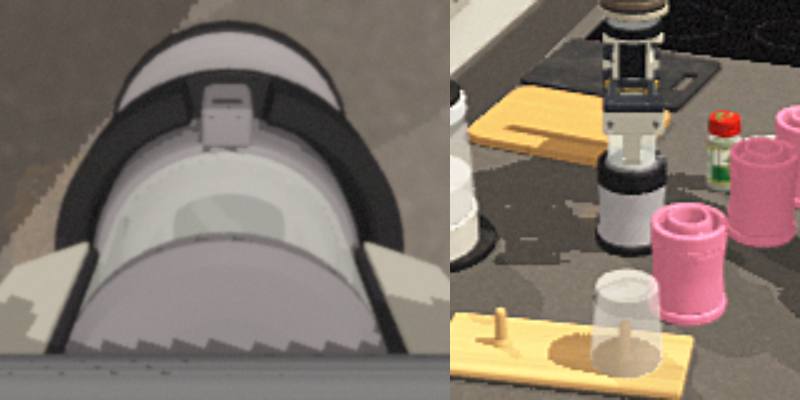

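The cover is fully down with its tongue in the notch (left half, about (228,115)). The peg is empty, and the tumbler and jar are undisturbed (right half). I'm handing it in.

```bash
python3 -c "
from cell import workorder;print(workorder.sign_off())"
```

```text
the job is handed in; nothing more can be done
None
```

The cover is on the grinder with its tongue in the notch, pressed to the hard stop at about 27 N for over four seconds and still held there at hand-in (17.8 s of 51 s). I never read the switch or motor directly, so the grinder running is inferred from the cover's height and that force; no result came back.

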